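Press a plaster model with the treadle press

ROBOT

A 6-joint arm with a two-finger parallel gripper is mounted at the origin on a cart in front of the work surface, level with it; the furniture and walls round the work are solid. World frame = base frame: x ahead of the robot, y to its left, z up, the work surface at z = 0. Lengths are in m, angles in rad, forces in N, time in s.
With the tool pointing down it reaches from about 0.35 to 0.975 m from the base axis. Payload 7.1 kg.
Tool frame: the origin (TCP) lies at the very end of the fingers, on their centre line; the grasp point (between the pads) lies 19 mm behind it; z points along the fingers, y is the line along which they close (so a half turn about z gives the same grasp; the last joint's range is limited). The gripper opens to 88 mm and grips with 3 to 60 N. Pads are 20 mm wide; open, the fingers measure 115 mm over their backs; the gripper's body (75 mm by 178 mm) begins 61 mm behind the grasp point.
Start: joints at [1.085, 0.423, 1.63, -0, 1.089, -0.019], TCP at [0.281, 0.558, 0.223] pointing down, gripper open.
Joint ranges: [-3, 3], [-0.9, 2.11], [0.09, 2.58], [-1.31, 4.45], [0.11, 2.69], [-2.54, 2.54]. Speed limits (rad/s): [2.39, 2.39, 3.01, 3.14, 3.14, 3.14].

INTERFACE

Orientations are given as [roll, pitch, yaw] about the fixed x, y, z axes, in that order (R = Rz(yaw) Ry(pitch) Rx(roll)).
In Python, from plant import robot, solver, viewer, order, nets gives the robot as it stands. Calls block until the motion is done:
- robot.reach(position, orientation): joint-space move of the TCP to a pose.
- robot.move_linear(position, ori=None, max_speed=0.15, f_stop=None): straight line of the TCP; ori=None keeps the orientation; max_speed is the mean speed in m/s. With f_stop (N) it stops when the force on the tool has changed by that much, and returns True; else False.
- robot.move_joints(angles): joint-space move.
- robot.move_gripper(opening): finger opening in m; the grip force is fixed at half the most; returns when the fingers have stopped.
- robot.wait(seconds).
- solver.solve_ik(position, orientation): joint angles nearest the present ones, or None.
- robot.state(): the state.
- viewer.capture(name): name is "side" or "top" or "wrist"; returns the picture (384x512x3 uint8, red, green, blue); there is no depth.
- viewer.camera_model(name): a dict with "camera_matrix" (3x3 intrinsics, pixels), "rvec" (rotation vector, rad) and "tvec" (3), from world to camera coordinates, as OpenCV has them. Camera axes: x right, y down, z forward; pixel columns grow to the right and rows downward; lengths in m; the calibration is good to about 2 mm. The wrist camera is an equidistant fisheye: a pixel r from the principal point sees the ray r / f radians off the axis. A picture is of the moment at which its call begins: read the wrist's pose just before it. camera_model takes no time and is no camera call; for the wrist camera it gives the pose at the moment of the call.
A pose or a line that the arm cannot do raises robot.PlanningError and nothing moves.
- order.finish_job(): hands the job in; it is judged then, once.
Trained networks look in the newest picture that a camera, given by its name, has taken for a name from the list of things; names that differ only in an ending like _2 or _b are one class to them, and where a whole thing is asked for, a point or a joint stands for the part that bears it (a point fixed in the world has none). Each returns a list of dicts, best first, with "conf" (0 to 1); they miss things now and then, are a little off and sometimes report something else, mostly with a low value. They report only what shows in the picture. A call takes as long as a camera call.
- nets.search_frame(query, camera): "bbox" ([centre column, centre row, width, height] in pixels, round what is visible of it).
- nets.cut_out(query, camera): "region" (384x512 bool, what is visible of it) and "bbox" ([centre column, centre row, width, height] in pixels, round what is visible of it).
The state is a dict: "time_s": time; "qpos": joint angles; "dq": joint speeds; "joint_efforts": joint torques, N m; "tcp_pos": TCP position; "orientation": TCP orientation; "wrist_force": force on the tool from outside, world axes, zero at the start; "torque": the same for the moment, N m; "gripper_width": finger opening in m; "grasp_force": force on a finger pad.
Only numpy, scipy, OpenCV 4.12 (cv2) and the standard library are available. Lean on these libraries where they do the work, as an engineer would, in place of code of your own. Each camera call takes 0.05 s, during which the arm holds its last target. There are 200 camera calls.

TASK

Set the plaster dental model, teeth up, in the blue nest on the small bench press's carriage, and push the carriage by its black handle all the way home under the press head. Then press the red-topped pedal right down to its stop with the gripper, hold it there for about a second so that the pad bears on the model, and let it come up again, leaving the model in its nest, the carriage home and everything else undisturbed.

Things in the scene. Friction and masses are not known exactly. Their poses are not given: they have to be found in the camera images.
- plaster_model: Cream plaster dental model, 48 x 60 x 29 mm, 0.10 to 0.20 kg, lying teeth up on the worktop. Origin: centre of the underside; z up. Its trimmed base, 18 mm high, reaches from x -21 to +25 mm and is 58 mm wide along y: grip it across x (46 mm). It may go into the nest either way round, its x along or against the nest's x.
- press: Small bench press, fixed. Origin on the worktop below the ram's axis; y points along the carriage's way, from the loading side to home; z up. White column (x +64 to +100 mm) and head (x -35 to +100, y -31 to +31, z 133 to 175 mm; ram knob up to 210). Grey base 96 mm wide in x, y -275 to +60 mm, 22 mm high at its rails.
- nest (a point): Centre of the nest's floor on the aluminium carriage, 24 mm above the worktop; axes as the press. Low blue fences, 7 mm high, 8 mm thick, enclose 56 mm (x) by 68 mm (y); the -x and +x sides are open over the middle 48 mm, room for the fingers.
- carriage (a joint): How far the carriage has slid in, m: 0 fully out (loading), 0.13 home, against its end stop, with the nest right below the pad. Moves along the press's +y; friction about 1.5 N; stays where it is left.
- handle (a point): Centre of the top of the black upright handle block of the carriage, 60 mm (x) by 14 mm (y) by 36 mm high, its top 60 mm above the worktop; 130 mm from the nest centre towards -y. Push it towards the press's +y from its outer (-y) face or pinch it across its 14 mm.
- pedal (a joint): Pedal angle, rad: 0 up (at rest), grows as pressed, 0.30 at its stop. A spring brings it up. It drives the ram down 38 mm over its travel. At the press point it takes about 4 N to start and about 11 N at the stop with the model below the pad.
- pad: Black rubber pad, 50 x 56 mm, sprung, below the ram. Origin 2 mm below its lower face, which is 85 mm above the worktop at rest; it goes down with the pedal and bears on the model's teeth (51 mm up in the nest) just before the pedal's stop.
- bur_box: Bystander: blue and clear bur box, 66 x 80 x 30 mm.
- impression_tray: Bystander: blue U-shaped impression tray, 70 x 55 x 14 mm.
- dappen: Bystander: pale blue dappen dish, 37 mm across, 26 mm high.
- retainer_box: Bystander: red translucent retainer box, 58 x 64 x 23 mm.
- tread (a point): Press point on the red, ribbed tread (76 x 70 mm) of the pedal: on its upper face, 95 mm from the hinge along the pedal, on the centre line, about 61 mm above the worktop at rest and 34 mm at the stop; it moves nearly straight down (under 12 mm sideways). The tread's toe edge is 24 mm farther out, its other edge 52 mm towards the hinge.
- treadle: The pedal: a steel plate 122 x 78 mm with the red tread on top, toe end raised. Origin: middle of its hinge, at the heel, 24 mm above the worktop. x points horizontally from heel to toe when at rest, y along the hinge, z up; it turns with the pedal. At rest the plate itself slopes up to the toe by 0.32 rad, at the stop it is nearly level. The grey base below it is fixed, 150 x 96 mm.

How it is judged:
On the way, in this order (a step that is already met when the one before it is completed fails the run):
1. the model stands upright in the nest, with the carriage still out (horizontal distance between plaster_model and nest below 0.012 m and z of plaster_model in the frame of nest below 0.004 m and angle between plaster_model's own z axis and vertical below 0.1 rad and value of joint carriage below 0.06 m), for 0.1 s.
2. the carriage is home with the model in its nest (value of joint carriage above 0.124 m and horizontal distance between plaster_model and nest below 0.012 m and z of plaster_model in the frame of nest below 0.004 m), for 0.1 s.
3. the fingers hold the pedal at its stop for half a second while the pad bears on the model (value of joint pedal above 0.285 rad and contact force between the fingers and treadle above 1 N and contact force between pad and plaster_model above 1 N and value of joint carriage above 0.12 m), for 0.5 s.
At the end, for the whole second after the job is handed in: The pedal is up again (below 0.03 rad), the carriage is within 10 mm of home, and the model stands at rest, teeth up (tilt below 0.1 rad), on the nest's floor within 12 mm of its centre (value of joint pedal below 0.03 rad and value of joint carriage above 0.12 m and horizontal distance between plaster_model and nest below 0.012 m and z of plaster_model in the frame of nest below 0.004 m and angle between plaster_model's own z axis and vertical below 0.1 rad and linear speed of plaster_model below 0.02 m/s); the robot touches nothing.
It fails at once if a bystander (bur box, impression tray, dappen dish, retainer box) is moved more than 30 mm (distance of any of bur_box, impression_tray, dappen, retainer_box from where it was at the start of the episode above 0.03 m).
It also fails if it takes over 72 s, if anything falls off the work surface, if the arm or the gripper's body presses on something with over 40 N, if the wrist force passes 120 N, or if a joint passes its speed limit or range.

## Working session

There is one attempt and no reset: what is moved stays moved. The work goes in short steps, each a Python script; the robot and the scene stay as the last script left them, time stands still between calls to the robot, and variables do not carry over. Pictures are saved under pics/ and viewed, at most 10 in all, crops included, and the job is handed in when it is done.

```bash
mkdir -p pics; ls
python3 - <<'E'
from plant import robot, viewer, nets
import cv2,numpy as np
for c in ("top","side"):
    im=viewer.capture(c); cv2.imwrite(f"pics/{c}0.png",im[:,:,::-1])
    m=viewer.camera_model(c); print(c,np.round(m["camera_matrix"],1).tolist(),m["rvec"],m["tvec"])
    for q in ("plaster_model","press","nest","handle","treadle","tread","bur_box","impression_tray","dappen","retainer_box"):
        print(q,[(np.round(d["bbox"]).tolist(),round(d["conf"],2)) for d in nets.search_frame(q,c)[:2]])
print(robot.state()["time_s"])
E
```

```text
pics
top [[407.7, 0.0, 254.5], [0.0, 407.7, 185.5], [0.0, 0.0, 1.0]] [ 2.15137713 -2.1259531   0.15950631] [0.08218646 0.55076041 1.37259579]
plaster_model [([351.0, 211.0, 19.0, 9.0], 0.8), ([335.0, 160.0, 21.0, 16.0], 0.48)]
press [([269.0, 195.0, 101.0, 56.0], 0.91), ([336.0, 160.0, 16.0, 12.0], 0.61)]
nest [([286.0, 191.0, 55.0, 30.0], 0.63)]
handle [([286.0, 193.0, 54.0, 32.0], 0.75)]
treadle [([172.0, 213.0, 24.0, 36.0], 0.78), ([287.0, 191.0, 58.0, 34.0], 0.37)]
tread [([175.0, 213.0, 27.0, 40.0], 0.86), ([151.0, 155.0, 14.0, 8.0], 0.53)]
bur_box [([287.0, 156.0, 29.0, 24.0], 0.59)]
impression_tray [([335.0, 161.0, 16.0, 9.0], 0.57)]
dappen [([363.0, 154.0, 10.0, 14.0], 0.49), ([175.0, 212.0, 29.0, 35.0], 0.39)]
retainer_box [([150.0, 154.0, 13.0, 16.0], 0.69)]
side [[394.8, 0.0, 251.3], [0.0, 394.8, 191.7], [0.0, 0.0, 1.0]] [ 2.25107593 -0.02933963  0.00906555] [-0.5220083   0.11500723  1.09585199]
plaster_model [([227.0, 309.0, 24.0, 25.0], 0.94), ([238.0, 173.0, 22.0, 15.0], 0.73)]
press [([252.0, 200.0, 62.0, 132.0], 0.94), ([238.0, 174.0, 21.0, 12.0], 0.32)]
nest [([258.0, 230.0, 47.0, 54.0], 0.83)]
handle [([256.0, 231.0, 42.0, 57.0], 0.95)]
treadle [([230.0, 147.0, 30.0, 20.0], 0.73)]
tread [([229.0, 144.0, 38.0, 23.0], 0.79)]
bur_box [([301.0, 228.0, 29.0, 31.0], 0.66)]
impression_tray [([308.0, 289.0, 28.0, 29.0], 0.86)]
dappen [([325.0, 317.0, 19.0, 17.0], 0.65)]
retainer_box [([283.0, 139.0, 6.0, 7.0], 0.51), ([228.0, 308.0, 21.0, 30.0], 0.45)]
1.1
```

Run:
```python
import cv2,numpy as np
a=cv2.imread("pics/top0.png")[120:260,130:390]; b=cv2.imread("pics/side0.png")[110:340,160:360]
cv2.imwrite("pics/topc.png",cv2.resize(a,None,fx=3,fy=3,interpolation=3))
cv2.imwrite("pics/sidec.png",cv2.resize(b,None,fx=2.6,fy=2.6,interpolation=3))
```

```text
(no output)
```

View pics/topc.png

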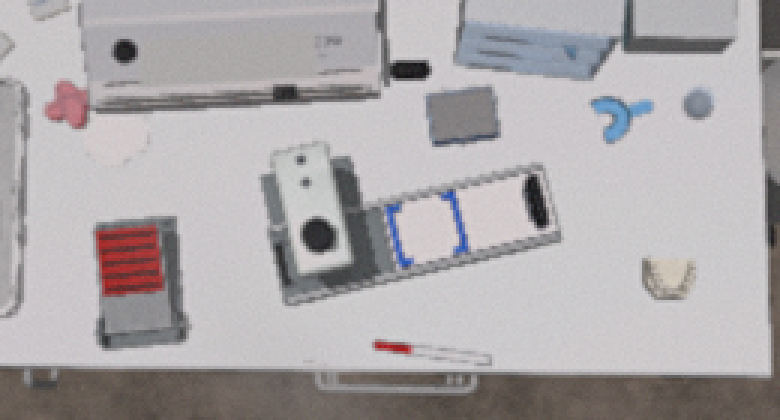

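View pics/sidec.png

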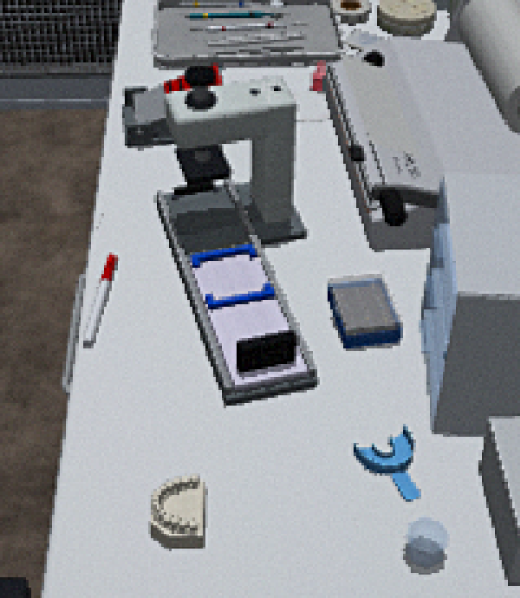

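The top view has world +x up and +y to the left. In crop pixels the model is at (668,278), nest (428,228), handle (538,200), ram knob (318,235), and tread (130,260) with its toe up. I'll get coarse positions from the calibration and then take close wrist views.

```bash
cat > h.py <<'E'
from plant import robot, solver, viewer, order, nets
import cv2,numpy as np
def ray(m,uv,fish):
    K=np.array(m["camera_matrix"]);R=cv2.Rodrigues(np.array(m["rvec"],float))[0];t=np.array(m["tvec"],float).ravel()
    uv=np.atleast_2d(np.array(uv,float))
    p=np.c_[(uv[:,0]-K[0,2])/K[0,0],(uv[:,1]-K[1,2])/K[1,1]]
    if fish:
        r=np.linalg.norm(p,axis=1)+1e-9
        d=np.c_[p/r[:,None]*np.sin(r)[:,None],np.cos(r)]
    else: d=np.c_[p,np.ones(len(p))]
    return -R.T@t,d@R
def onz(m,uv,z,fish=False):
    c,d=ray(m,uv,fish); return (c+d*((z-c[2])/d[:,2])[:,None])[:,:2]
def proj(m,P):   # wrist fisheye
    K=np.array(m["camera_matrix"]);R=cv2.Rodrigues(np.array(m["rvec"],float))[0]
    c=np.atleast_2d(P)@R.T+np.array(m["tvec"],float).ravel()
    r=np.linalg.norm(c[:,:2],axis=1); th=np.arctan2(r,c[:,2])
    return c[:,:2]/r[:,None]*th[:,None]*[K[0,0],K[1,1]]+K[:2,2]
E
python3 - <<'E'
from h import *
m=viewer.camera_model("top"); f=lambda u,v,z:print(np.round(onz(m,[[130+u/3,120+v/3]],z)[0],3))
for a in [(668,278,.015),(428,228,.024),(538,200,.06),(318,235,.21),(130,260,.05),(130,225,.06),(130,340,.024),(668,258,.018)]: f(*a)
w=viewer.camera_model("wrist"); print(w, robot.state()["tcp_pos"],robot.state()["orientation"])
E
```

```text
[ 0.462 -0.256]
[0.516 0.025]
[ 0.545 -0.099]
[0.484 0.144]
[0.472 0.366]
[0.511 0.366]
[0.382 0.368]
[ 0.485 -0.256]
{'camera_matrix': array([[297.31863964,   0.        , 254.82969671],
       [  0.        , 297.31863964, 187.28587253],
       [  0.        ,   0.        ,   1.        ]]), 'rvec': array([-2.47518396, -1.52369701, -0.2066184 ]), 'tvec': array([-0.6247935 , -0.03149508,  0.3896478 ])} [0.28124725 0.55813104 0.22266707] [-3.14157270e+00  1.09348977e-05  2.67482237e+00]
```

Run:
```python
from h import *
pi=np.pi
p=robot.state()["tcp_pos"]
robot.move_linear([p[0],p[1],.34],max_speed=.3)
for n,pos,yaw in (("ped",[.44,.366,.32],pi/2),("nest",[.50,.0,.34],pi/2+.23),("mod",[.46,-.256,.25],pi/2)):
    c=[(solver.solve_ik(pos,[pi,0,yaw+k]),k) for k in (0,-pi)]
    c=[(q,k) for q,k in c if q is not None]; q,k=min(c,key=lambda a:abs(a[0][5]))
    robot.move_joints(q); print(n,k,np.round(q,2))
    m=viewer.camera_model("wrist"); im=viewer.capture("wrist"); cv2.imwrite(f"pics/w_{n}.png",im[:,:,::-1]); np.save(f"pics/w_{n}.npy",m,allow_pickle=True)
    for s in {"ped":["tread","treadle"],"nest":["nest","handle"],"mod":["plaster_model"]}[n]:
        r=nets.cut_out(s,"wrist")
        for d in r[:2]: print(s,np.round(d["bbox"]),round(d["conf"],2))
        if r: cv2.imwrite(f"pics/m_{n}_{s}.png",r[0]["region"].astype(np.uint8)*255)
print(robot.state()["time_s"])
a=[cv2.imread(f"pics/w_{n}.png") for n in("ped","nest","mod")]
cv2.imwrite("pics/w3.png",cv2.resize(np.vstack([np.hstack(a[:2]),np.hstack([a[2],a[2]*0])]),(800,600),interpolation=3))
```

```text
ped 0 [ 0.67  0.25  1.65 -0.    1.24  0.67]
tread [265. 154.  82.  54.] 0.69
treadle [266. 159.  83.  56.] 0.61
nest 0 [-0.02  0.11  1.77  0.    1.26 -0.25]
nest [269. 169.  47. 119.] 0.84
handle [269. 169.  46. 123.] 0.77
mod 0 [-0.53  0.25  1.82  0.    1.07 -0.53]
plaster_model [258. 164.  34.  48.] 0.6
5.4833
```

View pics/w3.png

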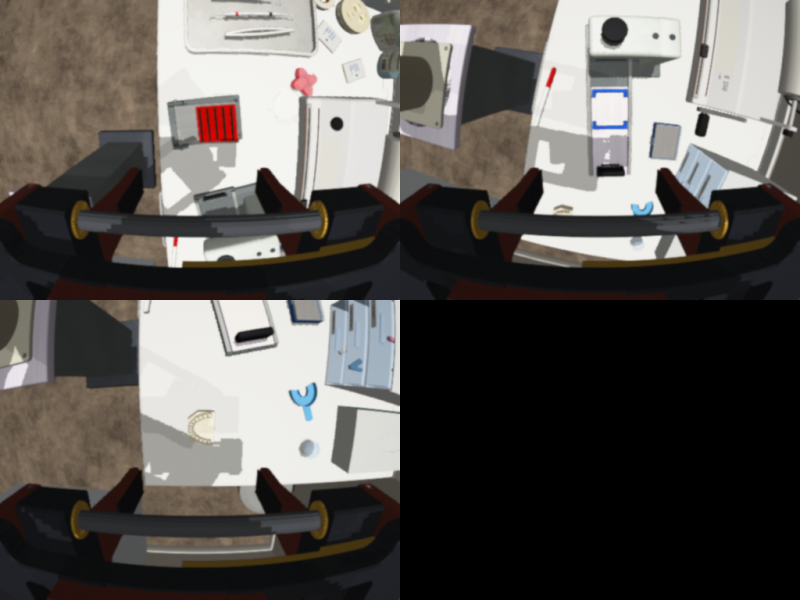

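The pictures show the tread red at full px (279,158), the nest's blue fences at (268,138), the handle at (268,218), and the model at (258,164) with its flat heel towards +x. I'll now get exact poses from the colour and net masks.

Run:
```python
from h import *
def rect(n,mask,z,dbg=""):
    m=np.load(f"pics/w_{n}.npy",allow_pickle=True).item()
    k,l,st,_=cv2.connectedComponentsWithStats(mask.astype(np.uint8))
    v,u=np.nonzero(mask); P=onz(m,np.c_[u,v],z,True)
    r=cv2.minAreaRect((P*1000).astype(np.float32)); print(n,dbg,len(P),np.round(r[0],1),np.round(r[1],1),round(r[2],1),"mean",np.round(P.mean(0)*1000,1)); return P
im={n:cv2.imread(f"pics/w_{n}.png").astype(int) for n in("ped","nest","mod")}
vv,uu=np.mgrid[:384,:512]
def box(u0,u1,v0,v1): return (uu>u0)&(uu<u1)&(vv>v0)&(vv<v1)
a=im["ped"]; rect("ped",(a[:,:,2]>150)&(a[:,:,1]<60)&box(240,315,125,190),.052)
a=im["nest"]; rect("nest",(a[:,:,0]>a[:,:,2]+70)&box(235,310,100,180),.031,"fence 72x84")
rect("nest",(a.sum(2)<150)&box(250,300,205,235),.058,"handle 60x14")
M=cv2.imread("pics/m_mod_plaster_model.png",0)>0
rect("mod",M,.009,"net")
a=im["mod"]; print(a[164,240:280:3].tolist())
cv2.imwrite("pics/mc.png",cv2.resize(np.hstack([x[y0:y0+96,x0:x0+96] for x,y0,x0 in((im["mod"],116,212),(im["nest"],96,222))]).astype(np.uint8),None,fx=4,fy=4,interpolation=0))
```

```text
ped  1478 [472.3 365. ] [73.4 68. ] 4.5 mean [472.3 366.7]
nest fence 72x84 468 [515.7  27. ] [69.6 82.1] 14.3 mean [515.7  27.1]
nest handle 60x14 396 [545.7 -90.9] [53.2 22.4] 13.0 mean [545.5 -92.3]
mod net 1396 [ 463.3 -258. ] [62.1 46.7] 89.4 mean [ 464.5 -258.2]
[[194, 205, 209], [176, 198, 206], [153, 173, 181], [206, 227, 232], [210, 230, 235], [213, 232, 236], [211, 230, 236], [209, 229, 234], [208, 229, 234], [206, 227, 232], [207, 228, 234], [202, 222, 228], [224, 228, 229], [227, 230, 231]]
```

View pics/mc.png

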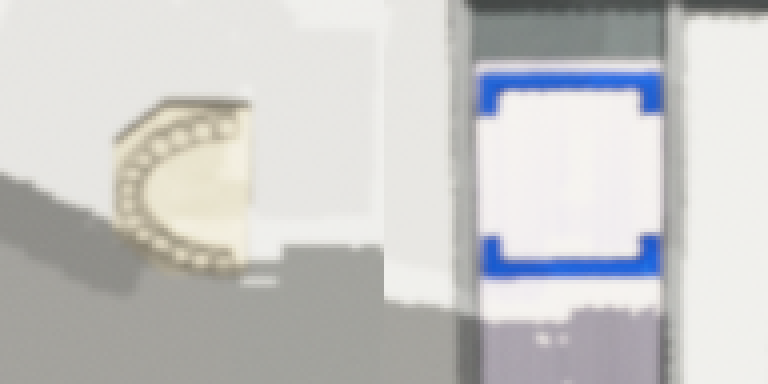

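Run:
```python
from h import *
pi=np.pi; D=[pi,0,pi/2]; N=[pi,0,pi/2+.25]
robot.reach([.463,-.258,.10],D)
print(robot.move_linear([.463,-.258,.004],max_speed=.08,f_stop=12))
robot.move_gripper(.03); s=robot.state(); print("w",s["gripper_width"],s["grasp_force"],s["tcp_pos"])
robot.move_linear([.463,-.258,.16],max_speed=.15)
robot.reach([.5157,.027,.13],N); s=robot.state(); print("w",s["gripper_width"],s["grasp_force"])
m=viewer.camera_model("wrist"); im=viewer.capture("wrist"); cv2.imwrite("pics/hold.png",im[:,:,::-1])
print(robot.move_linear([.5157,.027,.045],max_speed=.1,f_stop=12))
im=viewer.capture("side"); cv2.imwrite("pics/pre_s.png",im[:,:,::-1])
cv2.imwrite("pics/pre.png",np.hstack([cv2.imread("pics/hold.png")[130:384,100:420],cv2.resize(cv2.imread("pics/pre_s.png")[165:285,210:330],(254,254),interpolation=3)]))
print(robot.state()["time_s"])
```

```text
False
w 0.04573784790138222 30.000068843364716 [ 0.46314411 -0.25807411  0.00406603]
w 0.04564395717075089 29.999650418758392
False
11.625
```

View pics/pre.png

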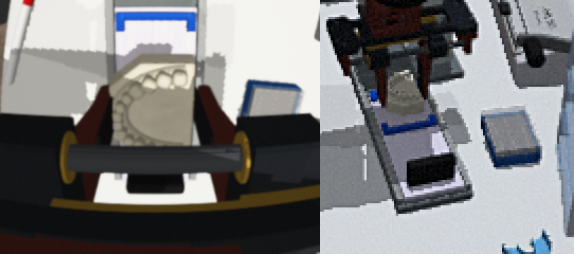

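The model is held square (width 46 mm) above the nest, with its near edge just inside the fences. I'll lower it and release.

Run:
```python
from h import *
hit=robot.move_linear([.5157,.027,.0285],max_speed=.04,f_stop=8); z=robot.state()["tcp_pos"]; print(hit,z)
robot.move_gripper(.066)
robot.move_linear([z[0],z[1],.10],max_speed=.12)
robot.move_linear([.5157+.02,.027-.08,.26],max_speed=.25)
m=viewer.camera_model("wrist"); im=viewer.capture("wrist"); cv2.imwrite("pics/placed.png",im[:,:,::-1])
u=proj(m,[[.5157,.027,.03]])[0]; print(u)
for q in("plaster_model",):
    r=nets.cut_out(q,"wrist")
    for d in r[:2]:
        v,uu=np.nonzero(d["region"]); P=onz(m,np.c_[uu,v],.035,True)*1000; print(q,d["conf"],cv2.minAreaRect(P.astype(np.float32)))
x,y=int(u[0]),int(u[1]); im=im[max(0,y-70):y+110,max(0,x-110):x+110,::-1]
cv2.imwrite("pics/placedc.png",cv2.resize(im,None,fx=3,fy=3,interpolation=3)); print(robot.state()["time_s"])
```

```text
True [0.51540522 0.02699762 0.02803006]
[256.80291558 100.66583585]
plaster_model 0.66 ((513.40771484375, 26.576549530029297), (46.277225494384766, 58.50084686279297), 14.390405654907227)
plaster_model 0.44 ((527.7693481445312, -22.282608032226562), (74.16203308105469, 187.95985412597656), 13.859911918640137)
14.3333
```

View pics/placedc.png

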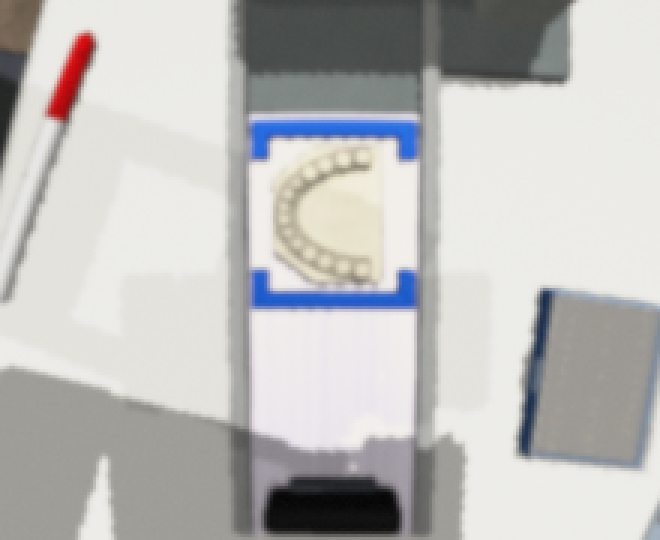

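The model is seated inside the fences (crop 330,215). Next is pushing the handle.

Run:
```python
from h import *
e=np.array([-.2474,.9689]); n=np.array([.5157,.027]); N=[np.pi,0,np.pi/2+.25]
P=lambda s,z:[*(n+s*e),z]
robot.move_gripper(0.0)
robot.reach(P(-.185,.14),N); robot.move_linear(P(-.185,.04),max_speed=.15,f_stop=15)
S=lambda:round(float((robot.state()["tcp_pos"][:2]-n)@e),4)
print(robot.move_linear(P(-.10,.04),max_speed=.07,f_stop=12),S(),robot.state()["wrist_force"])
print(robot.move_linear(P(-.008,.04),max_speed=.07,f_stop=12),S(),robot.state()["wrist_force"],robot.state()["time_s"])
```

```text
False -0.1 [ 1.24598339 -0.56731054 -0.00913625]
True -0.0266 [ 0.88168317 -7.76712286  1.42722771] 19.2417
```

Run:
```python
from h import *
e=np.array([-.2474,.9689]); n=np.array([.5157,.027])
P=lambda s,z:[*(n+s*e),z]
S=lambda:round(float((robot.state()["tcp_pos"][:2]-n)@e),4)
print(robot.move_linear(P(-.012,.04),max_speed=.03,f_stop=15),S(),robot.state()["wrist_force"])
robot.move_linear(P(-.06,.04),max_speed=.12)
robot.move_linear(P(-.10,.20),max_speed=.25)
m=viewer.camera_model("wrist"); im=viewer.capture("wrist"); cv2.imwrite("pics/home.png",im[:,:,::-1])
im2=viewer.capture("side"); cv2.imwrite("pics/home_s.png",im2[:,:,::-1])
for s in(0,-.01): print(s,proj(m,[[*(n+(s)*e),.06]]))
for q,c in(("handle","wrist"),("plaster_model","side")): 
    for d in nets.search_frame(q,c)[:2]: print(q,np.round(d["bbox"]),d["conf"])
cv2.imwrite("pics/homec.png",np.hstack([cv2.resize(im[0:240,150:380,::-1],(384,400),interpolation=3),cv2.resize(im2[120:280,190:340,::-1],(375,400),interpolation=3)]))
print(robot.state()["time_s"])
```

```text
True -0.0267 [ 1.5760133  -3.71119241  1.97917085]
0 [[256.75511017  80.62593568]]
-0.01 [[256.71548412  90.46659911]]
handle [257.  54.  66. 108.] 0.7
plaster_model [239. 189.  20.  17.] 0.56
plaster_model [310. 288.  28.  28.] 0.34
20.9083
```

View pics/homec.png

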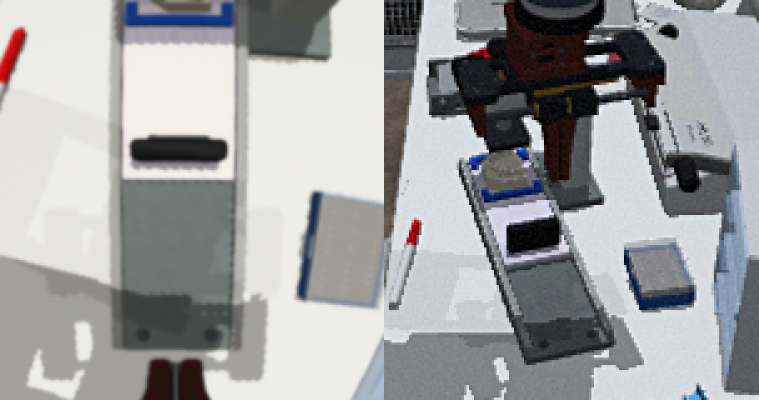

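Run:
```python
from h import *
e=np.array([-.2474,.9689]); n=np.array([.5157,.027])
im=cv2.imread("pics/home.png").astype(int); m=viewer.camera_model("wrist")
k=(im.sum(2)<130); k[120:]=0; k[:60]=0; k[:,:215]=0;k[:,300:]=0
col=k[:,240:275]; rows=np.nonzero(col.mean(1)>.5)[0]; print(rows.min(),rows.max())
for z,r in((.06,rows.min()-.5),(.024,rows.max()+.5)): print(z,(onz(m,[[257,r]],z,True)-n)@e)
# carriage/floor front edge & blank reference in placed.png
print(im[100:115,257].tolist())
```

```text
83 95
0.06 [-0.00200366]
0.024 [-0.01380253]
[[168, 164, 169], [197, 198, 204], [222, 226, 230], [233, 236, 240], [236, 239, 242], [235, 237, 240], [225, 224, 228], [181, 177, 181], [130, 127, 127], [115, 116, 111], [118, 119, 113], [118, 119, 113], [118, 120, 114], [119, 121, 115], [119, 122, 116]]
```

Run:
```python
from h import *
e=np.array([-.2474,.9689]); n=np.array([.5157,.027])
im=cv2.imread("pics/home.png").astype(int); m=viewer.camera_model("wrist")
for c in (228,240,276,283):print(c,[(r,int(im[r,c].sum())) for r in range(200,218)])
for r in (205,208,210,212): print(r,(onz(m,[[240,r]],.012,True)-n)@e+.145,(onz(m,[[240,r]],.02,True)-n)@e+.145)
im=cv2.imread("pics/home_s.png"); im=im[130:260,210:320]; cv2.imwrite("pics/hs.png",cv2.resize(im,None,fx=5,fy=4.5,interpolation=3))
```

```text
228 [(200, 217), (201, 218), (202, 218), (203, 217), (204, 219), (205, 218), (206, 219), (207, 219), (208, 233), (209, 292), (210, 381), (211, 450), (212, 476), (213, 475), (214, 478), (215, 478), (216, 476), (217, 479)]
240 [(200, 199), (201, 202), (202, 208), (203, 214), (204, 220), (205, 218), (206, 219), (207, 221), (208, 238), (209, 302), (210, 393), (211, 456), (212, 475), (213, 474), (214, 447), (215, 376), (216, 267), (217, 186)]
276 [(200, 142), (201, 143), (202, 141), (203, 145), (204, 162), (205, 190), (206, 212), (207, 217), (208, 231), (209, 303), (210, 438), (211, 573), (212, 645), (213, 631), (214, 550), (215, 491), (216, 477), (217, 475)]
283 [(200, 276), (201, 288), (202, 305), (203, 322), (204, 336), (205, 352), (206, 360), (207, 361), (208, 382), (209, 476), (210, 606), (211, 689), (212, 707), (213, 707), (214, 700), (215, 666), (216, 583), (217, 506)]
205 [-0.0010126] [0.0017329]
208 [-0.00495499] [-0.00211886]
210 [-0.0075989] [-0.00470201]
212 [-0.01025574] [-0.00729777]
```

View pics/hs.png

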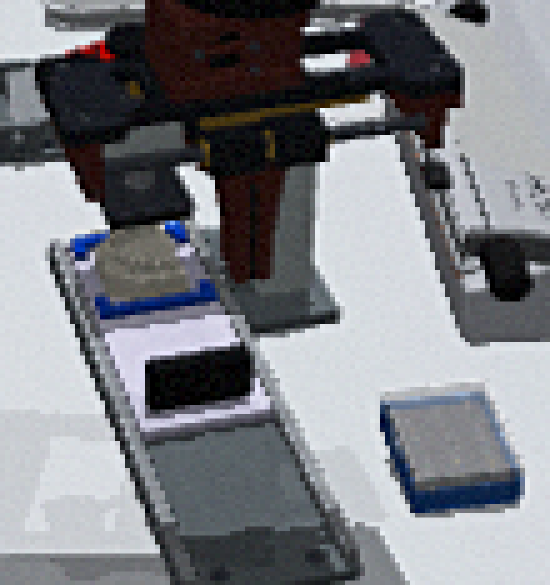

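The base's near end (row 209.7) puts the home handle position at s ≈ -0.007. The measured value is -0.008, and it met a hard stop there twice, so the carriage is home. The model is still seated in the nest. Next is the pedal.

Run:
```python
from h import *
p=robot.state()["tcp_pos"]; pi=np.pi
robot.move_linear([p[0],p[1],.34],max_speed=.25)
t=[(.485,.366)]; x,y=t[0]
c=[(q,k) for k in(.079,.079+pi,.079-pi) for q in[solver.solve_ik([x,y,.30],[pi,0,k])] if q is not None]
q,k=min(c,key=lambda a:abs(a[0][5])); robot.reach([x,y,.32],[pi,0,k])
robot.move_linear([x,y,.09],max_speed=.2)
h1=robot.move_linear([x,y,.05],max_speed=.04,f_stop=3); a=robot.state(); print("touch",h1,a["tcp_pos"],a["wrist_force"])
h=robot.move_linear([x+.006,y,.028],max_speed=.02,f_stop=22); a=robot.state(); print("stop",h,a["tcp_pos"],a["wrist_force"],a["time_s"])
im=viewer.capture("side"); cv2.imwrite("pics/press.png",cv2.resize(im[110:260,150:350,::-1],None,fx=3.5,fy=3.5,interpolation=3))
```

```text
touch True [0.48480702 0.36584934 0.06251994] [-0.78606238  0.26043562  2.2990423 ]
stop True [0.49155122 0.36667959 0.03429633] [-2.79283941 -2.46828425 10.24110318] 26.625
```

View pics/press.png

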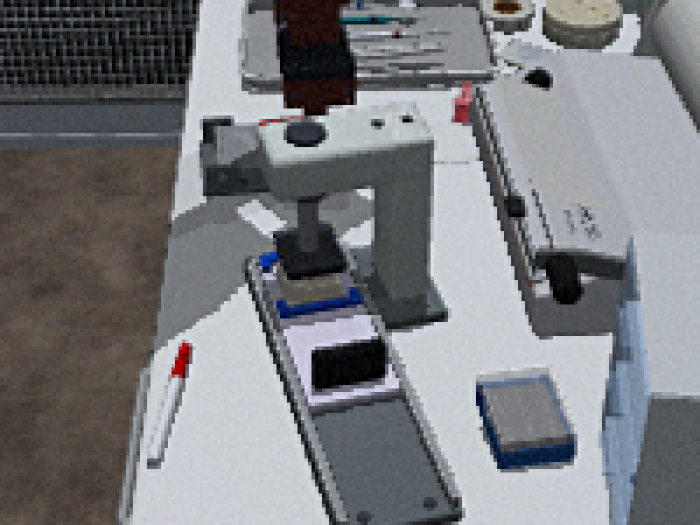

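The pad is down on the model and the tip is at z = 34 mm, the pedal's stop height. I'll press a little firmer, hold, release and check.

Run:
```python
from h import *
p=robot.state()["tcp_pos"]
print(robot.move_linear([p[0],p[1],.0315],max_speed=.02,f_stop=25)); a=robot.state(); print(a["tcp_pos"],a["wrist_force"])
robot.wait(1.3); a=robot.state(); print(a["tcp_pos"],a["wrist_force"])
robot.move_linear([.485,.366,.066],max_speed=.04)
robot.move_linear([.485,.366,.32],max_speed=.2); robot.wait(.5)
im=viewer.capture("side"); cv2.imwrite("pics/end.png",cv2.resize(im[110:330,150:350,::-1],None,fx=2.7,fy=2.7,interpolation=3)); a=robot.state();print(a["wrist_force"],a["time_s"])
```

```text
True
[0.49155766 0.36666211 0.0342005 ] [-4.20794122 -1.93209178 11.81407726]
[0.49156857 0.36666539 0.03417486] [-2.99456027 -3.66131889 12.69571492]
[ 0.04129917  0.56624735 -0.37038041] 31.125
```

View pics/end.png

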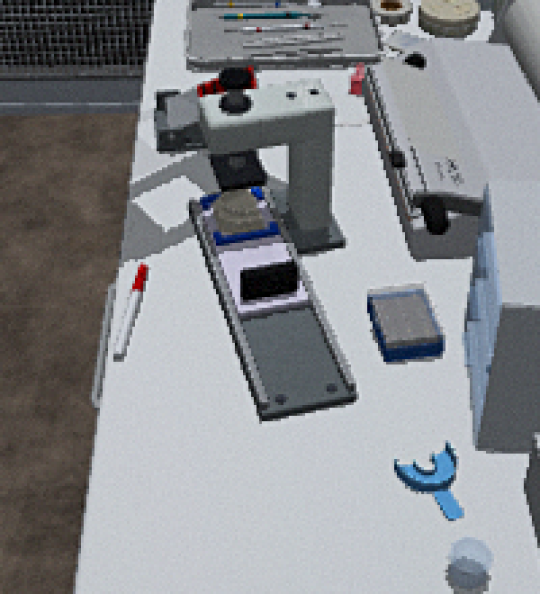

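The hold was against a hard stop: 12.7 N, with z unchanged at 34.2 mm. The picture shows the pad up, the model seated (crop 240,212) and the bystanders in place.

```bash
python3 -c "
from plant import order; print(order.finish_job())"
```

```text
the job is handed in; nothing more can be done
None
```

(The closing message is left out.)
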